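# Change the sherd on the gluing board behind the bottles

### The job

The grey sherd on the green pad of the gluing board has dried, but the two bottles stand in the way: first park both of them, standing, on the grey mat. Then lay the grey sherd flat in the white tray, and after that lay the small red sherd flat in the middle of the green pad it has left. Last, stand each bottle back in the middle of its own coaster, the jar with the blue cap on the blue one and the slim dropper bottle on the yellow one; do not tip a bottle over at any time.

Things in the scene. Friction and masses are not known exactly. Their poses are not given: they have to be found in the camera images.
- jar: Brown round jar with a wide blue screw cap, 47 mm across and 81 mm high, upright; straight sided, the cap is 45 mm across from 63 mm up. Origin at the centre of its underside, z up its axis. It stands on the blue coaster at the start. 80 to 170 g.
- dropper: Slim brown dropper bottle with a black collar and rubber bulb, upright: body 33 mm across up to about 60 mm, collar 24 mm across from 62 to 77 mm, bulb 13 mm across up to its top at 102 mm. Origin at the centre of its underside, z up its axis. It stands on the yellow coaster at the start. 50 to 100 g.
- grey_sherd: Dark grey-brown potsherd lying flat, 41 (its x) x 39 (its y) x 11 mm, irregular outline; origin at the centre of its underside, z up. On the green pad at the start; it is gripped by its edges from above.
- red_sherd: Brick-red potsherd lying flat alone on the black tablecloth in front of the gluing board, 36 (its x) x 35 (its y) x 10 mm, irregular outline; origin at the centre of its underside, z up.
- pad: Square green pad, 52 x 52 x 4 mm, fixed on the rear of the gluing board (a pale wooden board 136 x 150 x 12 mm lying on the table, fixed). Origin at the centre of the pad's underside (12 mm above the table); x points to the rear of the board, away from the coasters, y to the board's left; its top is 4 mm above its origin. The coasters' centres lie 55 mm before and 40 mm left or right of the pad's centre.
- blue_coaster: Flat round blue coaster, 56 mm across, 4 mm thick, fixed on the front of the gluing board, left or right; origin at the centre of its underside (12 mm above the table), its top 4 mm higher. Place of the jar.
- yellow_coaster: Flat round yellow coaster, 56 mm across, 4 mm thick, fixed on the front of the gluing board beside the blue one; origin at the centre of its underside (12 mm above the table), its top 4 mm higher. Place of the dropper bottle.
- mat: Square grey mat, 130 x 130 x 4 mm, fixed on the table to one side, with its corners towards and away from the robot; origin at the centre of its underside, x and y along its sides; its top is at z = 4 mm. Parking place for both bottles.
- tray: Square white shallow tray, 124 x 124 mm outside, walls 4 mm thick and 16 mm high, floor about 4 mm thick, inside 116 x 116 mm, fixed on the table to the other side, with its corners towards and away from the robot; origin at the centre of its underside, x and y along its sides. Place of the grey sherd.
There are look-alikes about, which are no part of the job. Leave any pink or turquoise look-alike of the grey_sherd alone.

How it is judged:
By the outcome, as a careful person would: the job done as asked, in the order asked, and still so for the second after the job is handed in, with the robot touching nothing.
It also fails if it takes over 141 s, if anything falls off the work surface, if the arm or the gripper's body presses on something with over 40 N, if the wrist force passes 120 N, or if a joint passes its speed limit or range.

### The arm

A 7-joint arm with a two-finger parallel gripper is mounted at the origin on a cart in front of the work surface, level with it; the furniture and walls round the work are solid. World frame = base frame: x ahead of the robot, y to its left, z up, the work surface at z = 0. Lengths are in m, angles in degrees, forces in N, time in s.
With the tool pointing down it reaches from about 0.425 to 0.875 m from the base axis. Payload 4.7 kg.
Tool frame: the origin (TCP) lies midway between the tips of the shut fingers; the grasp point (between the pads) lies 19 mm behind it; z points along the fingers, y is the line along which they close (so a half turn about z gives the same grasp; the last joint's range is limited). The gripper opens to 87 mm and grips with 3 to 60 N. Pads are 19 mm wide; open, the fingers measure 117 mm over their backs; the gripper's body (75 mm by 190 mm) begins 51 mm behind the grasp point.
Start: joints at [-71.328, 18.392, -4.016, 83.108, 1.295, 78.541, -3.26], TCP at [0.199, 0.619, 0.223] pointing down, gripper open.
Joint ranges: [-163.93, 163.93], [-17.29, 119.83], [-79.2, 71.16], [3.27, 140.29], [-89.18, 269.18], [5.43, 117.66], [-154.24, 154.24]. Speed limits (degrees/s): [147.25, 147.25, 180, 180, 180, 180, 180].

### API

Orientations are given as [roll, pitch, yaw] about the fixed x, y, z axes, in that order (R = Rz(yaw) Ry(pitch) Rx(roll)).
In Python, from cell import env, viewer, boxes_of, masks_of gives the robot as it stands. The module is installed in compiled form; this text tells all that it offers.
- The arm moves only by the tool apply_moves, never from a script. Its argument "moves" is a list of rows, each a list of 7 numbers: the shift along the tool's x, y, z scaled (see below), then the turn, a rotation vector about the tool's x, y, z scaled (see below), then the opening, from 0 (shut) to 1 (fully open). A call has 1 to 20 rows; each row is the pose to reach, as a shift and turn from the pose commanded when the call began, along the tool's axes at that moment; what a row does not reach only later rows make up. The controller multiplies each number of a shift by 0.2 m and each number of a turn by 1.5 rad. A row lasts 1/10 s, in which the tool goes at most 50 mm and 8.59 degrees, less where a joint would pass 70% of its speed; a pose out of reach is approached as far as the arm can. A call with a number of a shift or a turn outside -1 to 1 is refused whole. A call with a gripper value outside its range is refused whole. The fingers move at their own pace and stop on an object; "grip_force" is the grip in N (left out, the last holds). Time passes only in rows, so rows that repeat a pose let the fingers close. It gives the time, the measured TCP pose, the force, the opening and the grip force at its end, in the units of the state.
- env.get_obs(): the state, without advancing time (a new reading comes with each control period).
- viewer.read_camera(name): name is "scene" or "top" or "wrist"; returns the picture (400x640x3 uint8, red, green, blue); there is no depth.
- viewer.get_calibration(name): a dict with "fov_y" (degrees; the focal length in pixels is half the picture's height over the tangent of half this angle, whatever the lens; pixels are square), "cx", "cy" (the principal point, pixels), "position" and "orientation" of the camera in the world. Camera axes: x right, y up, looking along -z (the intrinsics and any distortion apply to the point x, -y, -z); pixel columns grow to the right and rows downward; lengths in m; the calibration is good to about 2 mm. A picture is of the moment at which its call begins: read the wrist's pose just before it. get_calibration takes no time and is no camera call; for the wrist camera it gives the pose at the moment of the call.
- env.sign_off(): hands the job in; it is judged then, once.
Trained networks look in the newest picture that a camera, given by its name, has taken for a name from the list of things; names that differ only in an ending like _2 or _b are one class to them, and where a whole thing is asked for, a point or a joint stands for the part that bears it (a point fixed in the world has none). Each returns a list of dicts, best first, with "conf" (0 to 1); they miss things now and then, are a little off and sometimes report something else, mostly with a low value. They report only what shows in the picture. A call takes as long as a camera call. They do not tell look-alikes from the thing itself.
- boxes_of(camera, target): "location" ([column, row] in pixels, amid what is visible of it).
- masks_of(camera, target): "pixels" (400x640 bool, what is visible of it) and "location" ([column, row] in pixels, amid what is visible of it).
The state is a dict: "time_s": time; "qpos": joint angles; "joint_velocities": joint speeds; "effort": joint torques, N m; "tool_pos": TCP position; "tool_rot": TCP orientation; "force": force on the tool from outside, world axes, zero at the start; "wrist_torque": the same for the moment, N m; "grip_width": finger opening in m; "grasp_force": force on a finger pad.
Only numpy, scipy, OpenCV 4.12 (cv2) and the standard library are available. Lean on these libraries where they do the work, as an engineer would, in place of code of your own. Each camera call takes 0.05 s, during which the arm holds its last target. There are 200 camera calls.

## Working session

There is one attempt and no reset: what is moved stays moved. The work goes in short steps, Python scripts to look and compute and a tool call to move; the robot and the scene stay as the last step left them, time stands still between calls to the robot, and variables do not carry over. Pictures are saved under pics/ and viewed, at most 14 in all, crops included, and the job is handed in when it is done.

Besides the shell and the picture viewer there is one more tool, called after "Call:" in YAML: its name, and indented under it one key for each argument. apply_moves: Moves the arm, as the interface text tells. Shifts and turns lie within -1 to 1; 1 stands for 0.2 m of shift or 1.5 rad of turn. Its arguments: {"type":"object","properties":{"moves":{"type":"array","items":{"type":"array","items":{"type":"number","minimum":-1,"maximum":1}}},"grip_force":{"type":"number"}},"required":["moves"]}

```bash
mkdir -p pics; ls
python3 - <<'E'
from cell import env, viewer, boxes_of, masks_of
import cv2
o=env.get_obs();print(o)
for c in ["scene","top"]:
    im=viewer.read_camera(c);cv2.imwrite(f"pics/{c}0.png",im[:,:,::-1]);print(c,viewer.get_calibration(c))
    for t in ["jar","dropper","grey_sherd","red_sherd","pad","blue_coaster","yellow_coaster","mat","tray"]:
        print(t,[(round(b["conf"],2),[round(float(v),1) for v in b["location"]]) for b in boxes_of(c,t)][:5])
print(viewer.get_calibration("wrist"))
E
```

```text
pics
{'time_s': 0.0, 'qpos': array([-71.32851047,  18.43860197,  -4.01519242,  83.17585936,
         1.29321617,  78.54038005,  -3.25924976]), 'joint_velocities': array([-0.0929538 , -0.03659311, -0.04854879,  0.04865527, -0.0249762 ,
        0.03674782, -0.10772708]), 'effort': array([-2.90119442e-04, -4.91284347e+01, -4.04043691e-01, -3.12538755e+01,
       -6.39964803e-02,  4.37302503e-02,  1.81562882e-04]), 'tool_pos': array([0.19925877, 0.6181165 , 0.22145826]), 'tool_rot': array([-1.79890302e+02,  4.15773813e-03,  1.62138358e+02]), 'force': array([ 0.32837342, -0.66840909, -0.46394634]), 'wrist_torque': array([-0.01395442, -0.06620362, -0.02313156]), 'grasp_force': 0.0, 'grip_width': 0.08683950565168631}
scene {'fov_y': 51.09803082760557, 'cx': 319.7473869242679, 'cy': 202.92816415412466, 'position': array([-0.00832857, -0.65245249,  0.61584711]), 'orientation': array([ 55.86704651,   0.14724434, -35.88624051])}
jar [(0.79, [354.8, 175.9])]
dropper [(0.67, [373.6, 187.9])]
grey_sherd [(0.57, [226.5, 210.2]), (0.54, [343.1, 225.5]), (0.52, [320.3, 253.3])]
red_sherd [(0.56, [309
[... 291 characters left out ...]
, 0.01422202, 0.9156403 ]), 'orientation': array([  4.65410099,   0.62497544, -88.51676878])}
jar [(0.85, [308.7, 146.5])]
dropper [(0.67, [344.4, 145.2])]
grey_sherd [(0.76, [348.4, 197.8]), (0.72, [322.4, 121.5]), (0.71, [369.3, 247.2]), (0.6, [249.8, 284.2]), (0.42, [427.2, 169.4])]
red_sherd [(0.52, [312.7, 218.2])]
pad [(0.71, [327.9, 128.4])]
blue_coaster []
yellow_coaster [(0.64, [350.0, 155.1])]
mat [(0.98, [425.4, 169.4])]
tray [(0.66, [237.2, 222.8]), (0.61, [332.4, 130.3])]
{'fov_y': 66.2798271425383, 'cx': 317.69589011493645, 'cy': 195.8356851741804, 'position': array([0.13479091, 0.64009819, 0.38593098]), 'orientation': array([-1.42217683e+01, -2.67882968e-02,  7.21189567e+01])}
```

View pics/top0.png

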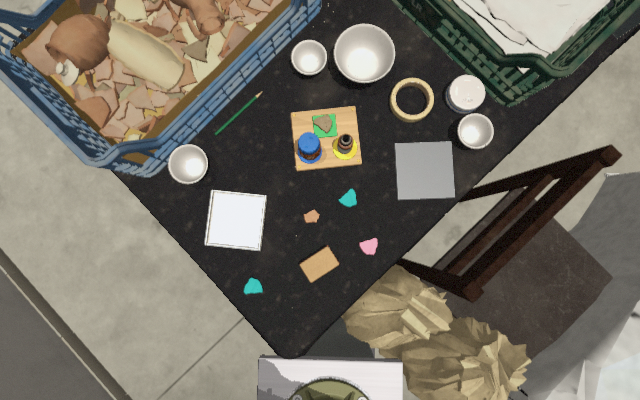

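View pics/scene0.png

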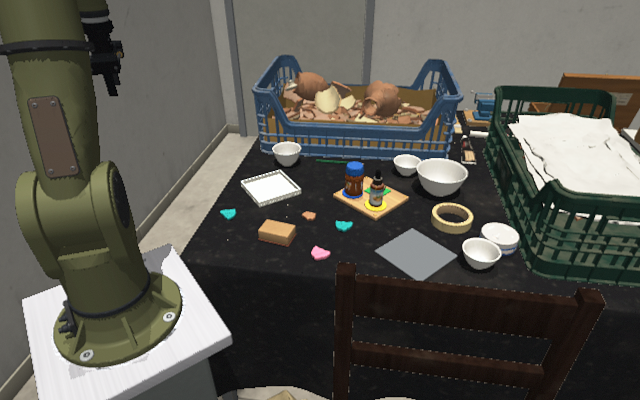

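```bash
cat > h.py <<'E'
from cell import env, viewer, boxes_of, masks_of
import numpy as np, cv2
from scipy.spatial.transform import Rotation as R
def rot(e): return R.from_euler('xyz',e,degrees=True).as_matrix()
def p2w(cal,px,z):
    f=200/np.tan(np.radians(cal["fov_y"]/2))
    d=np.array([(px[0]-cal["cx"])/f,-(px[1]-cal["cy"])/f,-1.]); d=rot(cal["orientation"])@d
    p=np.array(cal["position"]); return p+d*(z-p[2])/d[2]
def w2p(cal,P):
    f=200/np.tan(np.radians(cal["fov_y"]/2)); q=rot(cal["orientation"]).T@(np.array(P)-cal["position"])
    return np.array([cal["cx"]-f*q[0]/q[2],cal["cy"]+f*q[1]/q[2]])
def quad(cal,mask,z):
    "min area rect of a mask, in world on plane z: centre, size, angle"
    c=max(cv2.findContours(mask.astype(np.uint8),cv2.RETR_EXTERNAL,cv2.CHAIN_APPROX_NONE)[0],key=cv2.contourArea)[:,0]
    w=np.array([p2w(cal,p,z)[:2] for p in c],np.float32)
    r=cv2.minAreaRect(w*1000); return [round(float(v),1) for v in (*r[0],*r[1],r[2])]
def go(P,yaw=None):
    "numbers for a move from the measured pose to P (world), yaw deg of the tool"
    o=env.get_obs(); M=rot(o["tool_rot"]); s=M.T@(np.array(P)-o["tool_pos"])/.2
    t=np.zeros(3)
    if yaw is not None: t=R.from_matrix(M.T@rot([180,0,yaw])).as_rotvec()/1.5
    return np.round(np.r_[s,t],3).tolist()
E
python3 - <<'E'
from h import *
viewer.read_camera("top"); cal=viewer.get_calibration("top")
for t,z in [("jar",.097),("dropper",.11),("grey_sherd",.027),("red_sherd",.01),("pad",.016),("mat",.004),("tray",.016),("yellow_coaster",.016)]:
    for m in masks_of("top",t)[:5]: print(t,round(m["conf"],2),m["location"],quad(cal,m["pixels"],z))
for p in [(326,138),(309,137),(345,137)]: print(p2w(cal,p,.1))
print(go([.4,.2,.3],180),go([.4,.2,.3],0))
E
```

```text
jar 0.7 [308.0, 145.9] [606.1, 54.5, 56.8, 44.2, 19.9]
dropper 0.77 [345.7, 143.4] [608.4, -18.0, 39.0, 32.4, 1.3]
grey_sherd 0.67 [251.4, 285.2] [310.2, 172.8, 31.5, 39.7, 7.8]
grey_sherd 0.58 [324.3, 121.9] [675.7, 25.8, 36.8, 30.2, 51.1]
grey_sherd 0.54 [348.1, 199.3] [507.6, -30.5, 35.4, 35.3, 1.4]
grey_sherd 0.52 [367.0, 247.5] [400.4, -80.0, 31.2, 38.8, 17.3]
pad 0.62 [331.5, 131.6] [672.3, 24.5, 53.1, 49.9, 1.6]
mat 0.79 [424.2, 170.9] [575.2, -202.8, 131.8, 132.0, 3.5]
tray 0.97 [238.0, 221.0] [452.2, 218.4, 130.3, 124.2, 85.4]
yellow_coaster 0.65 [346.1, 156.1] [615.4, -20.7, 52.6, 42.6, 87.9]
[0.62116986 0.02074403 0.1       ]
[0.62244243 0.05566532 0.1       ]
[ 0.62415826 -0.01813617  0.1       ]
[-1.597, -1.685, -0.387, 0.0, 0.0, -0.208] [-1.597, -1.685, -0.387, 0.0, -0.0, 1.887]
```

Call:
apply_moves:
  moves:
    - [-0.95,-0.73,0,0,0,0.838,1]
    - [-0.95,-0.73,0,0,0,0.838,1]
    - [-0.95,-0.73,0,0,0,0.838,1]
    - [-0.95,-0.73,0,0,0,0.838,1]
    - [-0.95,-0.73,0,0,0,0.838,1]
    - [-0.95,-0.73,0,0,0,0.838,1]
    - [-0.95,-0.73,0,0,0,0.838,1]
    - [-0.95,-0.73,0,0,0,0.838,1]
    - [-0.95,-0.73,0,0,0,0.838,1]
    - [-0.95,-0.73,0,0,0,0.838,1]

```text
time_s: 2.45
tool_pos: [0.3355, 0.4214, 0.2227]
tool_rot: [180.0, -0.0, 90.1]
force: [0.4, 0.2, -1.0]
grip_width: 0.0868
grasp_force: 0.0
```

Call:
apply_moves:
  moves:
    - [-1,0.775,0,0,0,0,1]
    - [-1,0.775,0,0,0,0,1]
    - [-1,0.775,0,0,0,0,1]
    - [-1,0.775,0,0,0,0,1]
    - [-1,0.775,0,0,0,0,1]
    - [-1,0.775,0,0,0,0,1]

```text
time_s: 3.05
tool_pos: [0.4953, 0.2139, 0.2231]
tool_rot: [179.8, 0.2, 89.5]
force: [-1.0, -0.6, 0.2]
grip_width: 0.0869
grasp_force: 0.0
```

Call:
apply_moves:
  moves:
    - [-0.8,0.7,0,0,0,0,1]
    - [-0.8,0.7,0,0,0,0,1]
    - [-0.8,0.7,0,0,0,0,1]
    - [-0.8,0.7,0,0,0,0,1]
    - [-0.8,0.7,0,0,0,0,1]
    - [-0.8,0.7,0,0,0,0,1]
    - [-0.8,0.7,0,0,0,0,1]

```text
time_s: 3.75
tool_pos: [0.6306, 0.0638, 0.2222]
tool_rot: [-179.9, -0.1, 90.2]
force: [-0.0, 0.9, 0.4]
grip_width: 0.0868
grasp_force: 0.0
```

```bash
cat >> h.py <<'E'
def look(things,name=None,cam="wrist"):
    cal=viewer.get_calibration(cam); im=viewer.read_camera(cam)
    if name: cv2.imwrite(f"pics/{name}.png",im[:,:,::-1])
    for t,z in things:
        for m in masks_of(cam,t)[:4]:
            if m["pixels"].sum()>30: print(t,round(m["conf"],2),np.round(m["location"],0),quad(cal,m["pixels"],z),"loc",np.round(p2w(cal,m["location"],z)[:2]*1000,1))
    return cal,im
E
python3 - <<'E'
from h import *
cal,im=look([("jar",.097),("dropper",.11),("grey_sherd",.027),("red_sherd",.01),("pad",.016),("blue_coaster",.016),("yellow_coaster",.016)],"w1")
print(env.get_obs()["tool_pos"],env.get_obs()["qpos"])
E
```

```text
jar 0.84 [300. 185.] [613.6, 65.7, 43.8, 55.4, 0.2] loc [612.1  69.3]
dropper 0.93 [310. 239.] [623.0, 23.1, 25.1, 16.4, 0.3] loc [622.6  18.6]
grey_sherd 0.73 [37. 75.] [323.9, 176.3, 37.5, 40.1, 8.4] loc [320.5 177.1]
grey_sherd 0.67 [351. 204.] [675.7, 29.2, 39.3, 32.5, 50.7] loc [670.  31.]
red_sherd 0.86 [188. 184.] [464.3, 52.0, 28.6, 33.4, 25.2] loc [466.   51.3]
pad 0.71 [340. 202.] [669.3, 28.0, 51.6, 52.0, 7.6] loc [657.   30.2]
pad 0.7 [311. 224.] [620.1, -8.5, 53.0, 32.7, 0.3] loc [6.209e+02 6.000e-01]
blue_coaster 0.51 [295. 162.] [605.8, 77.3, 51.4, 20.6, 13.0] loc [601.8  79.9]
yellow_coaster 0.59 [311. 228.] [619.5, -7.9, 54.3, 34.0, 0.3] loc [620.5  -3.6]
[0.63093879 0.06282695 0.22281848] [-31.58064688  17.54356856  29.45586128  86.62153985  -8.74234568
  78.1064499   -1.27609101]
```

View pics/w1.png

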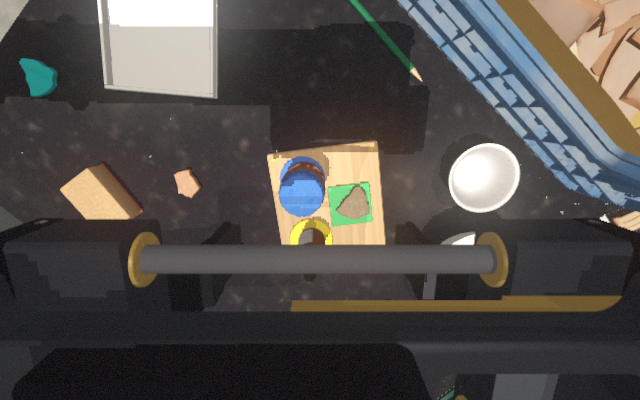

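Call:
apply_moves:
  moves:
    - [-0.5,0,0,0,0,0,1]
    - [-0.5,0,0,0,0,0,1]
    - [-0.5,0,0,0,0,0,1]
    - [-0.5,0,0,0,0,0,1]

```text
time_s: 4.55
tool_pos: [0.6312, -0.0401, 0.2229]
tool_rot: [180.0, -0.0, 89.9]
force: [-0.1, 0.5, 0.0]
grip_width: 0.0868
grasp_force: 0.0
```

Run:
```python
from h import *
cal,im=look([("jar",.097),("dropper",.11),("grey_sherd",.027),("red_sherd",.01),("pad",.016),("blue_coaster",.016),("yellow_coaster",.016)],"w2")
print(env.get_obs()["tool_pos"])
# colour masks
hsv=cv2.cvtColor(im,cv2.COLOR_RGB2HSV)
g=cv2.inRange(hsv,(50,100,60),(75,255,255)); g[230:]=0
print("green",quad(cal,cv2.morphologyEx(g,cv2.MORPH_CLOSE,np.ones((9,9)))>0,.016))
y=cv2.inRange(hsv,(22,150,120),(32,255,255)); y[230:]=0; print("yellow",quad(cal,y>0,.016))
b=cv2.inRange(hsv,(100,150,50),(120,255,255)); b[230:]=0
b[:,420:]=0;print("blue cap/coaster",quad(cal,b>0,.097),quad(cal,b>0,.016))
w=cv2.inRange(hsv,(8,50,120),(22,140,255)); w[230:]=0; w[:,:200]=0
n,l,s,c=cv2.connectedComponentsWithStats(w); i=1+s[1:,4].argmax(); print("board",s[i],quad(cal,l==i,.012))
```

```text
jar 0.7 [314. 141.] [622.8, -6.1, 36.0, 42.7, 85.7] loc [626.4   7.5]
jar 0.68 [298.  81.] [614.0, 56.7, 43.3, 45.9, 45.3] loc [613.   60.1]
grey_sherd 0.82 [215. 166.] [510.5, -29.9, 33.3, 38.6, 42.6] loc [509.2 -26.7]
grey_sherd 0.71 [352. 116.] [675.6, 28.0, 41.6, 34.5, 52.3] loc [669.5  29.5]
grey_sherd 0.64 [140. 204.] [410.3, -75.3, 35.4, 39.3, 21.5] loc [413.6 -73.7]
red_sherd 0.67 [178.  98.] [464.4, 50.4, 28.5, 35.9, 26.2] loc [466.2  51.3]
pad 0.79 [340. 117.] [669.4, 27.6, 51.4, 52.1, 8.4] loc [656.6  29.2]
pad 0.21 [272. 292.] [576.6, -199.8, 126.3, 57.3, 0.8] loc [ 567.2 -201. ]
blue_coaster 0.67 [274. 290.] [576.3, -199.4, 57.6, 127.0, 89.9] loc [ 570.  -197.7]
blue_coaster 0.3 [177.  99.] [468.3, 51.1, 28.3, 35.1, 6.9] loc [468.4  49.9]
yellow_coaster 0.74 [312. 143.] [620.5, -17.1, 49.2, 54.7, 87.4] loc [ 6.241e+02 -6.000e-01]
yellow_coaster 0.44 [178.  96.] [466.9, 51.4, 27.6, 34.4, 32.1] loc [468.9  53.2]
[ 0.63147655 -0.03690264  0.22250521]
green [669.6, 27.3, 51.3, 50.9, 7.3]
yellow [620.3, -18.2, 53.1, 54.5, 89.9]
blue cap/coaster [612.7, 58.2, 42.4, 40.8, 44.7] [607.8, 66.8, 54.3, 52.2, 44.7]
board [ 262   46  129  144 8628] [643.1, 23.5, 135.9, 149.8, 7.5]
```

View pics/w2.png

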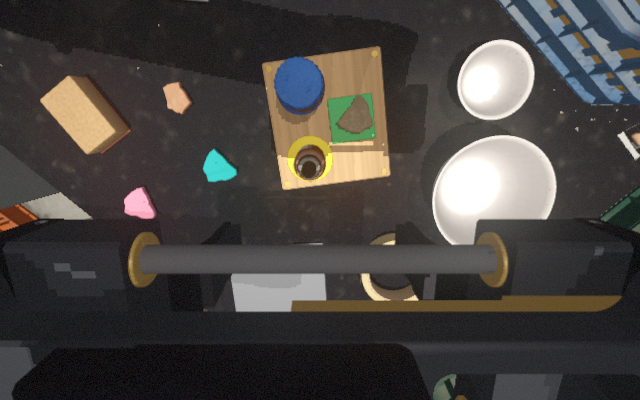

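Call:
apply_moves:
  grip_force: 20
  moves:
    - [0.25,-0.098,0,0,0,0,1]
    - [0.478,-0.098,0,0,0,0,1]
    - [0.478,-0.098,0,0,0,0,1]
    - [0.478,-0.098,0.2,0,0,0,1]
    - [0.478,-0.098,0.4,0,0,0,1]
    - [0.478,-0.098,0.6,0,0,0,1]
    - [0.478,-0.098,0.75,0,0,0,1]
    - [0.478,-0.098,0.843,0,0,0,1]
    - [0.478,-0.098,0.843,0,0,0,1]

```text
time_s: 5.85
tool_pos: [0.6091, 0.0577, 0.0507]
tool_rot: [-179.7, 0.1, 90.2]
force: [-0.9, -0.2, 0.4]
grip_width: 0.0869
grasp_force: 0.0
```

Call:
apply_moves:
  moves:
    - [0,0,0,0,0,0,0]
    - [0,0,0,0,0,0,0]
    - [0,0,0,0,0,0,0]
    - [0,0,0,0,0,0,0]
    - [0,0,0,0,0,0,0]
    - [0,0,0,0,0,0,0]
    - [0,0,0,0,0,0,0]

```text
time_s: 6.55
tool_pos: [0.612, 0.0576, 0.0543]
tool_rot: [179.9, -0.0, 90.1]
force: [0.6, -0.3, 0.5]
grip_width: 0.045
grasp_force: 20.0
```

Call:
apply_moves:
  moves:
    - [0,0,-0.15,0,0,0,0]
    - [0,0,-0.35,0,0,0,0]
    - [0,0,-0.55,0,0,0,0]
    - [0,0,-0.65,0,0,0,0]
    - [0,0,-0.65,0,0,0,0]
    - [-0.2,0,-0.65,0,0,0,0]
    - [-0.4,-0.05,-0.65,0,0,0,0]
    - [-0.6,-0.1,-0.65,0,0,0,0]
    - [-0.8,-0.15,-0.65,0,0,0,0]
    - [-1,-0.18,-0.65,0,0,0,0]
    - [-1,-0.18,-0.65,0,0,0,0]

```text
time_s: 7.65
tool_pos: [0.5727, -0.1508, 0.1827]
tool_rot: [-179.8, 0.2, 89.5]
force: [-0.1, -0.6, -1.1]
grip_width: 0.0446
grasp_force: 20.0
```

Run:
```python
from h import *
cal,im=look([("mat",.004),("dropper",.118)],"w3")
o=env.get_obs();print(o["tool_pos"],o["grip_width"])
cal,im=look([("mat",.004),("dropper",.11),("yellow_coaster",.016)],None,"top")
```

```text
mat 0.81 [328. 187.] [572.8, -171.2, 130.4, 72.1, 2.2] loc [ 582.7 -159.6]
dropper 0.92 [374.  40.] [611.3, -31.7, 31.4, 33.3, 3.2] loc [611.1 -32. ]
[ 0.57543054 -0.1416482   0.18253967] 0.044745233854610406
mat 0.69 [399. 175.] [572.4, -148.5, 124.0, 19.0, 3.6] loc [ 562.9 -145.4]
dropper 0.51 [344. 143.] [608.4, -17.0, 39.0, 30.3, 1.1] loc [609.1 -15.8]
yellow_coaster 0.59 [343. 158.] [612.5, -18.2, 50.9, 33.4, 79.3] loc [596.9 -18.7]
```

Call:
apply_moves:
  moves:
    - [-0.2,0,0,0,0,0,0]
    - [-0.4,0,0,0,0,0,0]
    - [-0.467,0,0,0,0,0,0]
    - [-0.467,0,0.2,0,0,0,0]
    - [-0.467,0,0.4,0,0,0,0]
    - [-0.467,0,0.55,0,0,0,0]
    - [-0.467,0,0.62,0,0,0,0]
    - [-0.467,0,0.66,0,0,0,0]
    - [-0.467,0,0.66,0,0,0,0]
    - [-0.467,0,0.66,0,0,0,0]

```text
time_s: 9.0
tool_pos: [0.5774, -0.2362, 0.0535]
tool_rot: [179.9, 0.0, 90.1]
force: [-0.1, 0.2, -0.4]
grip_width: 0.0444
grasp_force: 20.0
```

Call:
apply_moves:
  moves:
    - [0,0,0.03,0,0,0,0]
    - [0,0,0.045,0,0,0,0]
    - [0,0,0.045,0,0,0,0]

```text
time_s: 9.3
tool_pos: [0.5761, -0.2357, 0.0428]
tool_rot: [-180.0, -0.0, 90.1]
force: [0.5, 0.8, -1.0]
grip_width: 0.0447
grasp_force: 20.0
```

Run:
```python
from h import *
for i in range(3):
    viewer.read_camera("top");o=env.get_obs();print(o["tool_pos"],o["force"])
```

```text
[ 0.57614223 -0.23583692  0.0429761 ] [ 0.18415135 -0.6169422  -0.52507534]
[ 0.57624402 -0.23590414  0.04308621] [-0.58685426  0.1332622  -1.06195774]
[ 0.57630877 -0.23595791  0.04313135] [ 0.39352223 -0.51570636 -0.58397592]
```

Call:
apply_moves:
  moves:
    - [0,0,0.006,0,0,0,0]
    - [0,0,0.006,0,0,0,0]
    - [0,0,0.006,0,0,0,0.6]
    - [0,0,0.006,0,0,0,1]
    - [0,0,0.006,0,0,0,1]
    - [0,0,0.006,0,0,0,1]
    - [0,0,0.006,0,0,0,1]
    - [0,0,0.006,0,0,0,1]
    - [0,0,-0.3,0,0,0,1]
    - [0,0,-0.5,0,0,0,1]
    - [0,0,-0.8,0,0,0,1]
    - [0,0,-0.8,0,0,0,1]

```text
time_s: 10.65
tool_pos: [0.579, -0.2377, 0.2098]
tool_rot: [179.4, 0.2, 90.1]
force: [-0.0, -1.0, -0.1]
grip_width: 0.087
grasp_force: 0.0
```

Run:
```python
from h import *
cal,im=look([("dropper",.118)],"w4"); print([np.round(w2p(cal,(.6203,-.0193,z))) for z in (.016,.118)])
o=env.get_obs();print(o["tool_pos"],o["grip_width"])
```

```text
[array([358., -36.]), array([ 378., -109.])]
[ 0.57761117 -0.23662323  0.20569889] 0.08690396480645281
```

View pics/w4.png

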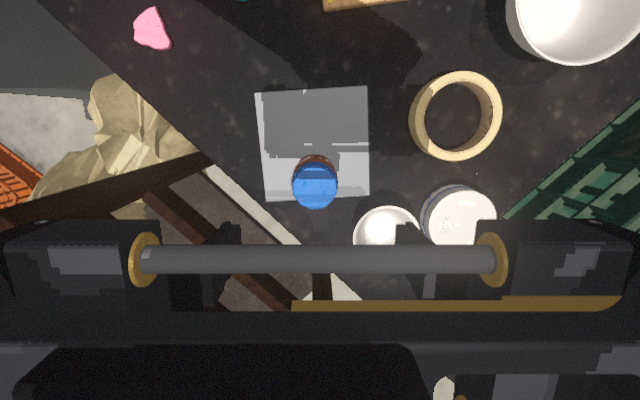

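Call:
apply_moves:
  moves:
    - [0.25,0.1,0,0,0,0,1]
    - [0.5,0.212,0,0,0,0,1]
    - [0.733,0.212,0,0,0,0,1]
    - [0.733,0.212,0,0,0,0,1]
    - [0.733,0.212,0,0,0,0,1]

```text
time_s: 11.25
tool_pos: [0.6175, -0.086, 0.2002]
tool_rot: [-179.8, -0.0, 90.4]
force: [-0.2, -0.6, -0.2]
grip_width: 0.0868
grasp_force: 0.0
```

Run:
```python
from h import *
# mat in w4
cal=dict(viewer.get_calibration("wrist")); o=env.get_obs(); c4=dict(cal); c4["position"]=cal["position"]-o["tool_pos"]+[.5776,-.2366,.2057]
print("mat corners",[np.round(p2w(c4,p,.004)[:2]*1000,0) for p in [(254,94),(367,86),(370,195),(266,201)]])
cal,im=look([("dropper",.118),("yellow_coaster",.016),("pad",.016)],"w5")
print([np.round(w2p(cal,(.6203,-.0193,z))) for z in (.016,.076,.118)])
o=env.get_obs();print(o["tool_pos"])
cv2.imwrite("pics/w5c.png",cv2.resize(im[0:220,220:460,::-1],None,fx=3,fy=2.7))
```

```text
mat corners [array([ 503., -143.]), array([ 630., -133.]), array([ 640., -260.]), array([ 512., -268.])]
dropper 0.61 [325. 120.] [620.9, -18.2, 27.3, 27.1, 0.4] loc [621.5 -19.3]
dropper 0.28 [355.  82.] [653.8, 13.8, 36.9, 37.2, 7.7] loc [643.6   8.2]
dropper 0.19 [313.  43.] [611.9, 36.9, 38.5, 38.4, 73.7] loc [611.9  35.6]
yellow_coaster 0.7 [311. 119.] [620.4, -19.0, 54.1, 54.4, 0.4] loc [607.4 -19.1]
yellow_coaster 0.2 [324. 121.] [622.6, -18.0, 38.2, 38.5, 11.5] loc [621.7 -20.9]
pad 0.6 [357.  85.] [669.5, 27.1, 52.1, 52.8, 7.4] loc [656.6  16.2]
[array([322., 119.]), array([323., 120.]), array([324., 120.])]
[ 0.61747136 -0.0917046   0.20225726]
```

View pics/w5c.png

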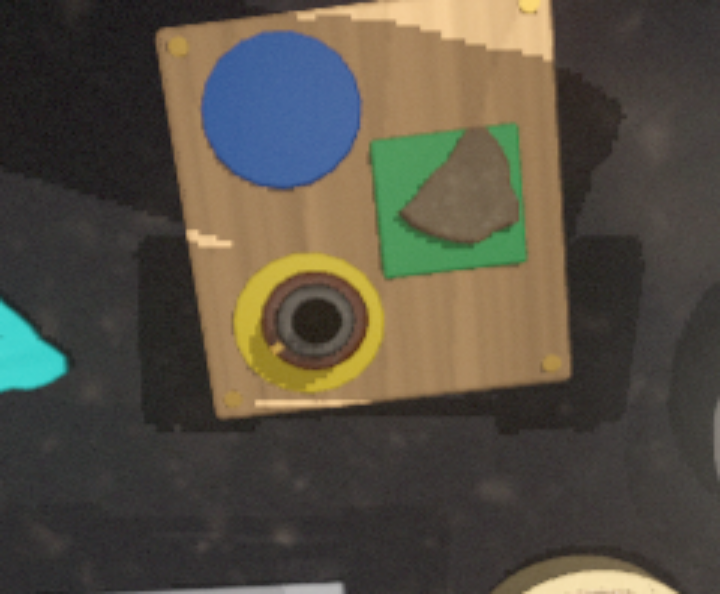

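Call:
apply_moves:
  grip_force: 15
  moves:
    - [0.2,0.017,0,0,0,0,1]
    - [0.366,0.017,0,0,0,0,1]
    - [0.366,0.017,0,0,0,0,1]
    - [0.366,0.017,0.2,0,0,0,1]
    - [0.366,0.017,0.4,0,0,0,1]
    - [0.366,0.017,0.55,0,0,0,1]
    - [0.366,0.017,0.65,0,0,0,1]
    - [0.366,0.017,0.7,0,0,0,1]
    - [0.366,0.017,0.736,0,0,0,1]
    - [0.366,0.017,0.736,0,0,0,1]
    - [0.366,0.017,0.736,0,0,0,1]

```text
time_s: 12.55
tool_pos: [0.6224, -0.0165, 0.0569]
tool_rot: [179.9, -0.0, 90.1]
force: [0.2, 0.7, 0.3]
grip_width: 0.0866
grasp_force: 0.0
```

Call:
apply_moves:
  moves:
    - [-0.01,0,0.02,0,0,0,1]
    - [-0.01,0,0.02,0,0,0,0]
    - [-0.01,0,0.02,0,0,0,0]
    - [-0.01,0,0.02,0,0,0,0]
    - [-0.01,0,0.02,0,0,0,0]
    - [-0.01,0,0.02,0,0,0,0]
    - [-0.01,0,0.02,0,0,0,0]
    - [-0.01,0,0.02,0,0,0,0]
    - [-0.01,0,0.02,0,0,0,0]

```text
time_s: 13.45
tool_pos: [0.6217, -0.018, 0.0518]
tool_rot: [180.0, -0.0, 90.1]
force: [0.8, -0.1, -1.4]
grip_width: 0.0319
grasp_force: 15.0
```

Call:
apply_moves:
  moves:
    - [0,0,-0.1,0,0,0,0]
    - [0,0,-0.25,0,0,0,0]
    - [0,0,-0.4,0,0,0,0]
    - [-0.15,-0.05,-0.4,0,0,0,0]
    - [-0.35,-0.12,-0.4,0,0,0,0]
    - [-0.55,-0.2,-0.4,0,0,0,0]
    - [-0.7,-0.258,-0.4,0,0,0,0]
    - [-0.735,-0.258,-0.4,0,0,0,0]
    - [-0.735,-0.258,-0.4,0,0,0,0]
    - [-0.735,-0.258,-0.2,0,0,0,0]
    - [-0.735,-0.258,-0.05,0,0,0,0]
    - [-0.735,-0.258,0.0,0,0,0,0]
    - [-0.735,-0.258,0.03,0,0,0,0]
    - [-0.735,-0.258,0.045,0,0,0,0]
    - [-0.735,-0.258,0.045,0,0,0,0]
    - [-0.735,-0.258,0.045,0,0,0,0]

```text
time_s: 15.05
tool_pos: [0.5713, -0.1652, 0.044]
tool_rot: [179.9, 0.0, 90.1]
force: [-0.9, 0.2, -0.3]
grip_width: 0.032
grasp_force: 15.0
```

Call:
apply_moves:
  moves:
    - [0,0,0.012,0,0,0,0]
    - [0,0,0.018,0,0,0,0]
    - [0,0,0.018,0,0,0,0]
    - [0,0,0.018,0,0,0,0]

```text
time_s: 15.45
tool_pos: [0.5707, -0.1652, 0.0397]
tool_rot: [179.9, -0.0, 90.1]
force: [-0.4, -0.8, 2.4]
grip_width: 0.0318
grasp_force: 15.0
```

Call:
apply_moves:
  moves:
    - [0,0,0,0,0,0,0.5]
    - [0,0,0,0,0,0,1]
    - [0,0,0,0,0,0,1]
    - [0,0,0,0,0,0,1]
    - [0,0,0,0,0,0,1]
    - [0,0,-0.15,0,0,0,1]
    - [0,0,-0.4,0,0,0,1]
    - [0,0,-0.6,0,0,0,1]
    - [0,0,-0.6,0,0,0,1]
    - [0.2,0.1,-0.6,0,0,0,1]
    - [0.4,0.25,-0.6,0,0,0,1]
    - [0.55,0.45,-0.6,0,0,0,1]
    - [0.55,0.45,-0.6,0,0,0,1]
    - [0.55,0.45,-0.6,0,0,0,1]

```text
time_s: 16.85
tool_pos: [0.6601, -0.0536, 0.1574]
tool_rot: [-179.9, 0.1, 90.3]
force: [0.3, -1.0, -0.9]
grip_width: 0.0872
grasp_force: 0.0
```

Run:
```python
from h import *
cal,im=look([("grey_sherd",.024),("pad",.016),("yellow_coaster",.016),("blue_coaster",.016)],"w6")
o=env.get_obs();print(o["tool_pos"])
m=[m for m in masks_of("wrist","grey_sherd") if abs(p2w(cal,m["location"],.02)[0]-.67)<.03 and abs(p2w(cal,m["location"],.02)[1]-.028)<.03][0]["pixels"]
c=max(cv2.findContours(m.astype(np.uint8),0,1)[0],key=cv2.contourArea)
print("outline",[np.round(p2w(cal,p,.025)[:2]*1000,0).tolist() for p in cv2.approxPolyDP(c,1.2,True)[:,0]])
cv2.imwrite("pics/w6c.png",cv2.resize(im[0:220,220:460,::-1],None,fx=3,fy=2.7))
viewer.read_camera("top")
for t,z in [("jar",.081),("dropper",.09)]:
    for m in masks_of("top",t)[:3]: print(t,m["conf"],m["location"],p2w(viewer.get_calibration("top"),m["location"],z))
```

```text
grey_sherd 0.97 [ 75. 207.] [413.9, -69.0, 39.0, 33.4, 0.3] loc [412.9 -74.1]
grey_sherd 0.96 [332. 101.] [676.5, 28.0, 40.9, 34.4, 52.6] loc [671.6  29.7]
grey_sherd 0.91 [168. 161.] [512.0, -30.5, 33.9, 37.6, 41.5] loc [512.7 -27.1]
pad 0.81 [318.  99.] [669.6, 27.8, 51.9, 52.4, 7.5] loc [658.9  31.7]
yellow_coaster 0.7 [278. 151.] [620.1, -19.1, 54.0, 53.8, 43.6] loc [619.1 -17.3]
blue_coaster 0.97 [265.  68.] [610.0, 60.5, 54.5, 55.8, 72.4] loc [608.9  59.3]
[ 0.65933908 -0.05667849  0.15948719]
outline [[674.0, 52.0], [668.0, 42.0], [659.0, 34.0], [651.0, 22.0], [660.0, 16.0], [677.0, 12.0], [691.0, 19.0], [692.0, 27.0], [684.0, 47.0], [678.0, 52.0]]
jar 0.6 [443.8, 171.0] [ 0.56177552 -0.225503    0.081     ]
dropper 0.74 [323.4, 120.2] [0.66110736 0.02718659 0.09      ]
```

View pics/w6c.png

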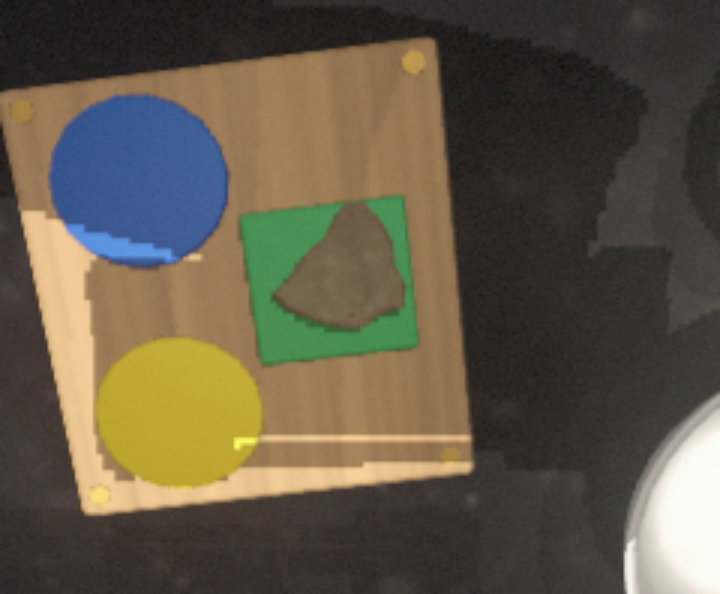

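Run:
```python
from h import *
cal=viewer.get_calibration("wrist");o=env.get_obs();c2=dict(cal);c2["position"]=cal["position"]-o["tool_pos"]+[.6315,-.0378,.2226]
ct=viewer.get_calibration("top")
for z in (.03,.05,.07,.09): print(z,p2w(c2,(432,195),z),p2w(c2,(495,195),z),p2w(ct,(334,53),z),p2w(ct,(364,53),z))
print(o["tool_pos"],go([.6764,.0272,.06],52))
```

```text
0.03 [ 0.76740267 -0.05896167  0.03      ] [ 0.84285342 -0.05889933  0.03      ] [0.8339406  0.00811026 0.03      ] [ 0.83535664 -0.05975409  0.03      ]
0.05 [ 0.75970962 -0.05396065  0.05      ] [ 0.83092096 -0.0539018   0.05      ] [0.82472348 0.00824828 0.05      ] [ 0.82610754 -0.05808353  0.05      ]
0.07 [ 0.75201657 -0.04895962  0.07      ] [ 0.81898851 -0.04890427  0.07      ] [0.81550636 0.0083863  0.07      ] [ 0.81685845 -0.05641296  0.07      ]
0.09 [ 0.74432352 -0.04395859  0.09      ] [ 0.80705606 -0.04390675  0.09      ] [0.80628925 0.00852432 0.09      ] [ 0.80760935 -0.05474239  0.09      ]
[ 0.65983829 -0.05546845  0.15956981] [0.413, 0.083, 0.498, 0.0, -0.0, 0.443]
```

Call:
apply_moves:
  grip_force: 25
  moves:
    - [0.2,0.05,0,0,0,0.1,1]
    - [0.413,0.083,0.1,0,0,0.2,1]
    - [0.413,0.083,0.25,0,0,0.3,1]
    - [0.413,0.083,0.4,0,0,0.4,1]
    - [0.413,0.083,0.5,0,0,0.443,1]
    - [0.413,0.083,0.6,0,0,0.443,1]
    - [0.413,0.083,0.65,0,0,0.443,1]
    - [0.413,0.083,0.65,0,0,0.443,1]
    - [0.413,0.083,0.65,0,0,0.443,1]

```text
time_s: 18.2
tool_pos: [0.677, 0.0276, 0.03]
tool_rot: [180.0, -0.1, 52.0]
force: [0.5, 0.0, 0.7]
grip_width: 0.0872
grasp_force: 0.0
```

Run:
```python
from h import *
o=env.get_obs();print(o["tool_pos"],o["force"]); print(go([.6764,.0272,.0185],52))
```

```text
[0.67703601 0.02757448 0.03002619] [0.47555321 0.017568   0.73286505]
[-0.003, -0.001, 0.058, 0.0, -0.001, 0.0]
```

Call:
apply_moves:
  moves:
    - [-0.003,0,0.04,0,0,0,1]
    - [-0.003,0,0.055,0,0,0,1]
    - [-0.003,0,0.055,0,0,0,1]

```text
time_s: 18.5
tool_pos: [0.6759, 0.0273, 0.0179]
tool_rot: [-180.0, 0.0, 52.0]
force: [0.0, 0.2, -0.7]
grip_width: 0.087
grasp_force: 0.0
```

Call:
apply_moves:
  moves:
    - [0,0,0,0,0,0,0.4]
    - [0,0,0,0,0,0,0]
    - [0,0,0,0,0,0,0]
    - [0,0,0,0,0,0,0]
    - [0,0,0,0,0,0,0]
    - [0,0,0,0,0,0,0]
    - [0,0,0,0,0,0,0]
    - [0,0,0,0,0,0,0]
    - [0,0,0,0,0,0,0]

```text
time_s: 19.4
tool_pos: [0.6761, 0.0273, 0.0182]
tool_rot: [-180.0, -0.0, 52.0]
force: [-0.0, 0.4, -0.8]
grip_width: 0.0337
grasp_force: 25.0
```

Call:
apply_moves:
  moves:
    - [0,0,-0.1,0,0,0,0]
    - [0,0,-0.3,0,0,0,0]
    - [0,0,-0.5,0,0,0,0]
    - [0,0,-0.5,0,0,0,0]
    - [0,-0.2,-0.5,0,0,0,0]
    - [0.02,-0.4,-0.5,0,0,0,0]
    - [0.02,-0.6,-0.5,0,0,0,0]
    - [0.03,-0.8,-0.5,0,0,0,0]
    - [0.03,-1,-0.5,0,0,0,0]
    - [0.03,-1,-0.5,0,0,0,0]
    - [0.03,-1,-0.5,0,0,0,0]

```text
time_s: 20.5
tool_pos: [0.5215, 0.1559, 0.1181]
tool_rot: [-180.0, -0.0, 52.2]
force: [0.5, -0.6, 0.5]
grip_width: 0.0338
grasp_force: 25.0
```

Run:
```python
from h import *
cal,im=look([("tray",.016),("red_sherd",.008)],"w7")
o=env.get_obs();print(o["tool_pos"],o["grip_width"],go([.452,.218,.03]))
cal,im=look([("tray",.016),("grey_sherd",.1)],None,"top")
```

```text
tray 0.8 [213. 172.] [452.4, 221.7, 124.3, 127.7, 85.3] loc [461.2 230.1]
red_sherd 0.69 [336. 297.] [470.8, 63.1, 10.1, 30.2, 52.2] loc [468.9  60.7]
red_sherd 0.69 [536. 206.] [672.9, 22.8, 55.5, 56.2, 7.5] loc [672.9  23. ]
[0.52307581 0.15363432 0.11822376] 0.03363471066317556 [0.034, -0.479, 0.441, 0.0, 0.0, 0.0]
tray 0.58 [257. 225.] [448.3, 176.3, 44.8, 122.1, 87.4] loc [440.3 170. ]
grey_sherd 0.73 [310. 217.] [460.9, 46.8, 22.8, 29.0, 8.6] loc [458.2  48.5]
grey_sherd 0.7 [369. 247.] [402.2, -71.8, 28.5, 35.7, 18.5] loc [401.  -71.6]
grey_sherd 0.5 [348. 199.] [497.4, -30.5, 27.2, 34.5, 46.5] loc [496.2 -26.7]
```

View pics/w7.png

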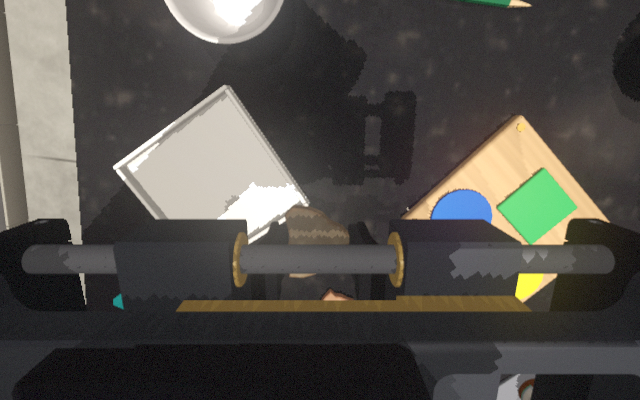

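Call:
apply_moves:
  moves:
    - [0.02,-0.2,0,0,0,0,0]
    - [0.034,-0.4,0,0,0,0,0]
    - [0.034,-0.479,0.1,0,0,0,0]
    - [0.034,-0.479,0.25,0,0,0,0]
    - [0.034,-0.479,0.4,0,0,0,0]
    - [0.034,-0.479,0.47,0,0,0,0]
    - [0.034,-0.479,0.51,0,0,0,0]
    - [0.034,-0.479,0.53,0,0,0,0]
    - [0.034,-0.479,0.53,0,0,0,0]
    - [0.034,-0.479,0.53,0,0,0,0]

```text
time_s: 21.8
tool_pos: [0.4517, 0.2196, 0.0131]
tool_rot: [180.0, -0.1, 52.0]
force: [-0.8, -0.6, 0.3]
grip_width: 0.0339
grasp_force: 25.0
```

Call:
apply_moves:
  moves:
    - [0,0,0.015,0,0,0,0]
    - [0,0,0.028,0,0,0,0]
    - [0,0,0.028,0,0,0,0]
    - [0,0,0.028,0,0,0,0]

```text
time_s: 22.2
tool_pos: [0.4507, 0.2193, 0.0066]
tool_rot: [-180.0, -0.0, 52.0]
force: [0.8, 0.3, -0.2]
grip_width: 0.0337
grasp_force: 25.0
```

Call:
apply_moves:
  moves:
    - [0,0,0,0,0,0,0.6]
    - [0,0,0,0,0,0,0.6]
    - [0,0,0,0,0,0,0.6]
    - [0,0,0,0,0,0,0.6]
    - [0,0,-0.15,0,0,0,0.6]
    - [0,0,-0.4,0,0,0,0.6]
    - [0,0,-0.65,0,0,0,1]
    - [-0.2,0.2,-0.65,0,0,-0.1,1]
    - [-0.4,0.4,-0.65,0,0,-0.2,1]
    - [-0.6,0.55,-0.65,0,0,-0.3,1]
    - [-0.745,0.67,-0.65,0,0,-0.4,1]
    - [-0.745,0.67,-0.65,0,0,-0.443,1]
    - [-0.745,0.67,-0.65,0,0,-0.443,1]
    - [-0.745,0.67,-0.65,0,0,-0.443,1]

```text
time_s: 23.6
tool_pos: [0.4648, 0.0203, 0.1366]
tool_rot: [180.0, -0.1, 90.0]
force: [-0.4, 0.7, 0.1]
grip_width: 0.0867
grasp_force: 0.0
```

Run:
```python
from h import *
cal,im=look([("tray",.016),("red_sherd",.008),("grey_sherd",.015)],"w8")
o=env.get_obs();print(o["tool_pos"],o["tool_rot"])
c=viewer.get_calibration("top");viewer.read_camera("top");print([(m["conf"],p2w(c,m["location"],.01)) for m in boxes_of("top","grey_sherd")])
m=[m for m in masks_of("wrist","red_sherd") if abs(p2w(cal,m["location"],.01)[0]-.465)<.02][0]["pixels"]
c=max(cv2.findContours(m.astype(np.uint8),0,1)[0],key=cv2.contourArea)
print("outline",[np.round(p2w(cal,p,.008)[:2]*1000,1).tolist() for p in cv2.approxPolyDP(c,1.,True)[:,0]])
```

```text
tray 0.85 [307.  17.] [447.7, 167.6, 30.1, 123.9, 90.0] loc [454.6 169.9]
red_sherd 0.61 [318. 157.] [462.2, 51.5, 26.1, 34.5, 27.0] loc [463.9  52.1]
grey_sherd 0.64 [133.  14.] [311.4, 168.7, 28.7, 36.5, 90.0] loc [309.7 172.3]
grey_sherd 0.6 [355. 233.] [503.1, -25.6, 27.0, 36.0, 44.5] loc [500.6 -21.8]
grey_sherd 0.58 [258. 284.] [401.9, -78.5, 27.2, 37.5, 86.8] loc [402.  -77.6]
[0.46472614 0.02087692 0.13644873] [-1.79991175e+02  1.15536109e-02  9.02126901e+01]
[(0.62, array([0.44982152, 0.21438   , 0.01      ])), (0.55, array([ 0.40395813, -0.08894132,  0.01      ])), (0.47, array([0.30992444, 0.17793617, 0.01      ]))]
outline [[464.0, 70.3], [450.8, 64.7], [449.8, 60.0], [452.6, 53.4], [452.5, 41.9], [467.9, 35.0], [478.4, 44.8], [478.4, 48.6], [470.7, 60.9], [467.8, 68.4]]
```

View pics/w8.png

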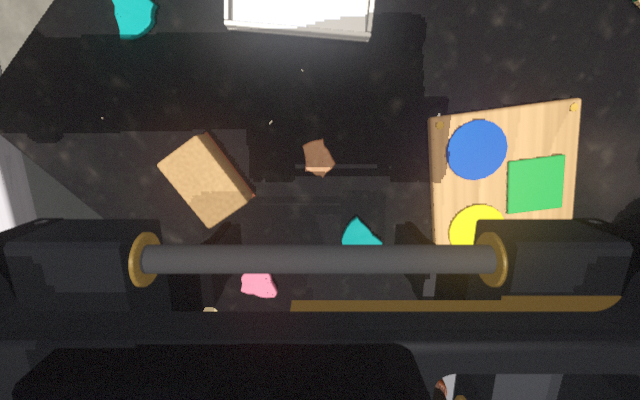

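Call:
apply_moves:
  grip_force: 20
  moves:
    - [0.15,-0.012,0.1,0,0,-0.1,0.52]
    - [0.15,-0.012,0.2,0,0,-0.2,0.52]
    - [0.15,-0.012,0.3,0,0,-0.3,0.52]
    - [0.15,-0.012,0.4,0,0,-0.324,0.52]
    - [0.15,-0.012,0.5,0,0,-0.324,0.52]
    - [0.15,-0.012,0.58,0,0,-0.324,0.52]
    - [0.15,-0.012,0.58,0,0,-0.324,0.52]
    - [0.15,-0.012,0.58,0,0,-0.324,0.52]

```text
time_s: 24.75
tool_pos: [0.4624, 0.0494, 0.0207]
tool_rot: [-180.0, 0.0, 118.0]
force: [-0.1, 0.3, 0.8]
grip_width: 0.0458
grasp_force: 0.0
```

Run:
```python
from h import *
viewer.read_camera("top");o=env.get_obs();print(o["tool_pos"],o["tool_rot"],o["grip_width"]); print(go([.4623,.0508,.0035],118))
```

```text
[0.46290442 0.0495821  0.02121538] [1.79949112e+02 1.66411930e-02 1.17967110e+02] 0.045913242911347525
[0.007, 0.0, 0.089, 0.001, 0.0, -0.0]
```

Call:
apply_moves:
  moves:
    - [0.006,0,0.05,0,0,0,0.52]
    - [0.006,0,0.075,0,0,0,0.52]
    - [0.006,0,0.087,0,0,0,0.52]
    - [0.006,0,0.087,0,0,0,0.52]
    - [0.006,0,0.087,0,0,0,0]
    - [0.006,0,0.087,0,0,0,0]
    - [0.006,0,0.087,0,0,0,0]
    - [0.006,0,0.087,0,0,0,0]
    - [0.006,0,0.087,0,0,0,0]
    - [0.006,0,0.087,0,0,0,0]

```text
time_s: 25.8
tool_pos: [0.462, 0.0505, 0.0033]
tool_rot: [180.0, 0.0, 118.0]
force: [-0.5, 0.5, 2.0]
grip_width: 0.027
grasp_force: 20.0
```

Call:
apply_moves:
  moves:
    - [0,0,-0.1,0,0,0,0]
    - [0,0,-0.3,0,0,0,0]
    - [0,0,-0.5,0,0,0,0]
    - [-0.1,0.18,-0.5,0,0,0,0]
    - [-0.22,0.36,-0.5,0,0,0,0]
    - [-0.36,0.54,-0.5,0,0,0,0]
    - [-0.48,0.7,-0.5,0,0,0,0]
    - [-0.59,0.857,-0.5,0,0,0,0]
    - [-0.59,0.857,-0.5,0,0,0,0]
    - [-0.59,0.857,-0.3,0,0,0,0]
    - [-0.59,0.857,-0.17,0,0,0,0]
    - [-0.59,0.857,-0.12,0,0,0,0]
    - [-0.59,0.857,-0.12,0,0,0,0]
    - [-0.59,0.857,-0.12,0,0,0,0]

```text
time_s: 27.2
tool_pos: [0.669, 0.0266, 0.0285]
tool_rot: [179.9, 0.0, 118.0]
force: [0.1, -1.1, 0.8]
grip_width: 0.0268
grasp_force: 20.0
```

Run:
```python
from h import *
viewer.read_camera("top");o=env.get_obs();print(o["tool_pos"],o["tool_rot"],o["grip_width"]); print(go([.6688,.0267,.0198],118))
```

```text
[0.6695366  0.026646   0.02907811] [1.79846784e+02 4.97888762e-02 1.17967419e+02] 0.027003239379470318
[0.002, -0.003, 0.046, 0.002, 0.001, -0.0]
```

Call:
apply_moves:
  moves:
    - [0,0,0.03,0,0,0,0]
    - [0,0,0.045,0,0,0,0]
    - [0,0,0.045,0,0,0,0]
    - [0,0,0.045,0,0,0,0.55]
    - [0,0,0.045,0,0,0,0.55]
    - [0,0,0.045,0,0,0,0.55]
    - [0,0,0.045,0,0,0,0.55]
    - [0,0,-0.15,0,0,0,0.55]
    - [0,0,-0.4,0,0,0,0.55]
    - [0,0,-0.65,0,0,0,1]
    - [-0.2,-0.15,-0.65,0,0,0.1,1]
    - [-0.33,-0.23,-0.65,0,0,0.2,1]
    - [-0.33,-0.23,-0.65,0,0,0.3,1]
    - [-0.33,-0.23,-0.65,0,0,0.324,1]
    - [-0.33,-0.23,-0.65,0,0,0.324,1]

```text
time_s: 28.75
tool_pos: [0.6586, -0.0535, 0.1569]
tool_rot: [-180.0, 0.0, 90.1]
force: [0.1, 1.0, -1.1]
grip_width: 0.0842
grasp_force: 0.0
```

Run:
```python
from h import *
cal,im=look([("pad",.016),("red_sherd",.024),("yellow_coaster",.016),("blue_coaster",.016)],"w9")
o=env.get_obs();print(o["tool_pos"],o["tool_rot"])
m=[m for m in masks_of("wrist","red_sherd") if abs(p2w(cal,m["location"],.01)[0]-.67)<.02]
if m:
    c=max(cv2.findContours(m[0]["pixels"].astype(np.uint8),0,1)[0],key=cv2.contourArea)
    print("outline",[np.round(p2w(cal,p,.024)[:2]*1000,1).tolist() for p in cv2.approxPolyDP(c,1.,True)[:,0]])
cv2.imwrite("pics/w9c.png",cv2.resize(im[0:220,200:440,::-1],None,fx=3,fy=2.7))
```

```text
pad 0.69 [239. 294.] [566.8, -178.1, 64.3, 32.3, 54.8] loc [ 570.2 -175.7]
pad 0.6 [317. 104.] [669.3, 27.6, 52.4, 51.9, 7.3] loc [657.   27.3]
red_sherd 0.89 [333. 104.] [668.6, 26.4, 27.1, 34.6, 28.6] loc [671.8  27.4]
yellow_coaster 0.97 [283. 149.] [621.1, -19.7, 53.7, 53.3, 0.1] loc [623.6 -15.3]
blue_coaster 0.83 [265.  68.] [609.6, 59.6, 55.6, 55.3, 0.1] loc [608.9  59.3]
[ 0.65880021 -0.05297197  0.15707377] [-1.79998445e+02 -8.02223184e-03  9.01793350e+01]
outline [[669.5, 44.6], [659.5, 41.1], [655.9, 37.7], [658.6, 25.3], [658.7, 16.3], [664.3, 14.5], [668.1, 10.9], [674.7, 10.0], [685.7, 21.8], [685.6, 23.6], [679.8, 34.2], [676.1, 37.7], [674.1, 43.8]]
```

View pics/w9c.png

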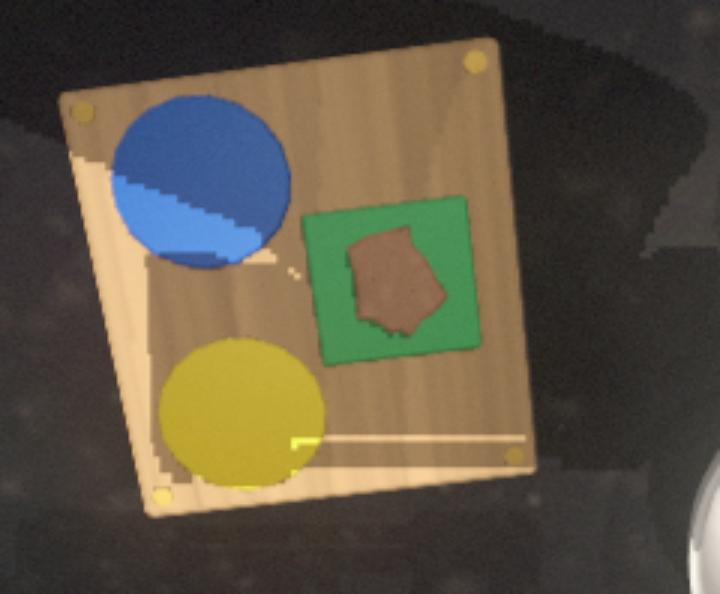

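Call:
apply_moves:
  moves:
    - [-0.25,-0.1,-0.2,0,0,0,1]
    - [-0.5,-0.2,-0.3,0,0,0,1]
    - [-0.75,-0.3,-0.3,0,0,0,1]
    - [-1,-0.41,-0.3,0,0,0,1]
    - [-1,-0.41,-0.3,0,0,0,1]
    - [-1,-0.41,-0.3,0,0,0,1]

```text
time_s: 29.65
tool_pos: [0.5735, -0.2605, 0.2184]
tool_rot: [180.0, 0.2, 89.6]
force: [0.2, -0.8, 0.8]
grip_width: 0.087
grasp_force: 0.0
```

Run:
```python
from h import *
cal,im=look([("jar",.085),("dropper",.075),("mat",.004)],"w10")
o=env.get_obs();print(o["tool_pos"],o["tool_rot"])
hsv=cv2.cvtColor(im,cv2.COLOR_RGB2HSV);b=cv2.inRange(hsv,(100,150,50),(120,255,255)); b[230:]=0;b[:,:200]=0;b[:,450:]=0
print("cap",quad(cal,b>0,.085))
cv2.imwrite("pics/w10c.png",cv2.resize(im[0:220,200:440,::-1],None,fx=3,fy=2.7))
```

```text
jar 0.61 [320. 157.] [575.5, -231.4, 47.6, 43.8, 89.5] loc [ 575.3 -229.4]
dropper 0.76 [316.  90.] [570.3, -166.9, 31.3, 32.1, 46.5] loc [ 571.5 -167.5]
mat 0.93 [327. 121.] [575.6, -201.9, 131.2, 130.1, 3.8] loc [ 583.9 -196.4]
[ 0.57816487 -0.25152591  0.21684804] [ 1.79994282e+02 -6.60865011e-02  9.02727351e+01]
cap [579.1, -218.4, 12.3, 34.3, 81.8]
```

View pics/w10c.png

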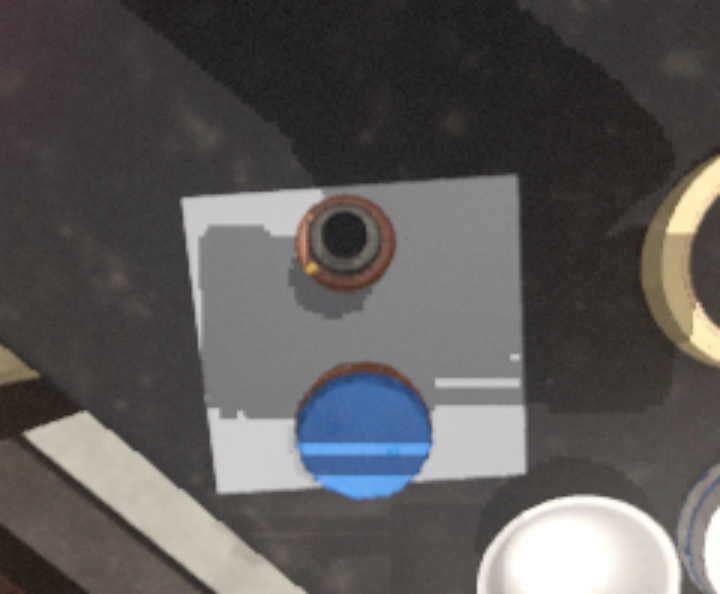

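Call:
apply_moves:
  grip_force: 20
  moves:
    - [0.083,-0.007,0.2,0,0,0,1]
    - [0.083,-0.007,0.4,0,0,0,1]
    - [0.083,-0.007,0.6,0,0,0,1]
    - [0.083,-0.007,0.75,0,0,0,1]
    - [0.083,-0.007,0.83,0,0,0,1]
    - [0.083,-0.007,0.876,0,0,0,1]
    - [0.083,-0.007,0.876,0,0,0,1]
    - [0.083,-0.007,0.876,0,0,0,1]
    - [0.083,-0.007,0.876,0,0,0,0.4]
    - [0.083,-0.007,0.876,0,0,0,0]
    - [0.083,-0.007,0.876,0,0,0,0]
    - [0.083,-0.007,0.876,0,0,0,0]
    - [0.083,-0.007,0.876,0,0,0,0]
    - [0.083,-0.007,0.876,0,0,0,0]
    - [0.083,-0.007,0.876,0,0,0,0]

```text
time_s: 31.35
tool_pos: [0.5758, -0.2368, 0.0419]
tool_rot: [180.0, -0.0, 90.1]
force: [-0.2, 0.3, 0.6]
grip_width: 0.0449
grasp_force: 20.0
```

Call:
apply_moves:
  moves:
    - [0,0,-0.15,0,0,0,0]
    - [0,0,-0.35,0,0,0,0]
    - [0,0,-0.55,0,0,0,0]
    - [0,0,-0.65,0,0,0,0]
    - [0,0,-0.65,0,0,0,0]
    - [0.2,0.05,-0.65,0,0,0,0]
    - [0.4,0.1,-0.65,0,0,0,0]
    - [0.6,0.17,-0.65,0,0,0,0]
    - [0.8,0.17,-0.65,0,0,0,0]
    - [0.98,0.17,-0.65,0,0,0,0]
    - [0.98,0.17,-0.65,0,0,0,0]
    - [0.98,0.17,-0.65,0,0,0,0]

```text
time_s: 32.55
tool_pos: [0.6086, -0.0393, 0.1703]
tool_rot: [-179.9, 0.0, 90.3]
force: [-0.1, -0.2, -1.5]
grip_width: 0.0448
grasp_force: 20.0
```

Run:
```python
from h import *
viewer.read_camera("top");o=env.get_obs();print(o["tool_pos"],o["tool_rot"],o["grip_width"]); print(go([.6099,.0592,.058],90))
```

```text
[ 0.60855147 -0.04116098  0.17075179] [-1.79892155e+02  5.25217817e-02  9.01242064e+01] 0.04473960726835759
[0.502, 0.009, 0.563, -0.001, 0.001, 0.001]
```

Call:
apply_moves:
  moves:
    - [0.2,0.009,0,0,0,0,0]
    - [0.4,0.009,0,0,0,0,0]
    - [0.502,0.009,0,0,0,0,0]
    - [0.502,0.009,0,0,0,0,0]
    - [0.502,0.009,0.2,0,0,0,0]
    - [0.502,0.009,0.38,0,0,0,0]
    - [0.502,0.009,0.48,0,0,0,0]
    - [0.502,0.009,0.53,0,0,0,0]
    - [0.502,0.009,0.54,0,0,0,0]
    - [0.502,0.009,0.54,0,0,0,0]
    - [0.502,0.009,0.54,0,0,0,0]

```text
time_s: 33.7
tool_pos: [0.6121, 0.0591, 0.0654]
tool_rot: [179.9, -0.0, 90.1]
force: [-0.2, 1.0, -1.2]
grip_width: 0.0446
grasp_force: 20.0
```

Run:
```python
from h import *
viewer.read_camera("top");o=env.get_obs();print(o["tool_pos"],o["force"]); print(go([.6099,.0592,.0539],90))
```

```text
[0.61202089 0.05936318 0.06538448] [ 0.12797024 -0.60519224 -1.05272852]
[-0.001, -0.011, 0.057, 0.002, -0.0, 0.001]
```

Call:
apply_moves:
  moves:
    - [0,-0.011,0.025,0,0,0,0]
    - [0,-0.011,0.042,0,0,0,0]
    - [0,-0.011,0.052,0,0,0,0]
    - [0,-0.011,0.057,0,0,0,0]
    - [0,-0.011,0.057,0,0,0,0]
    - [0,-0.011,0.057,0,0,0,0]

```text
time_s: 34.35
tool_pos: [0.6089, 0.0598, 0.0536]
tool_rot: [-180.0, -0.1, 90.1]
force: [-2.9, -0.0, 6.6]
grip_width: 0.0447
grasp_force: 20.0
```

Call:
apply_moves:
  moves:
    - [0,0,-0.003,0,0,0,0]
    - [0,0,-0.003,0,0,0,0.7]
    - [0,0,-0.003,0,0,0,1]
    - [0,0,-0.003,0,0,0,1]
    - [0,0,-0.003,0,0,0,1]
    - [0,0,-0.003,0,0,0,1]
    - [0,0,-0.15,0,0,0,1]
    - [0,0,-0.4,0,0,0,1]
    - [0,0,-0.65,0,0,0,1]
    - [-0.2,0,-0.75,0,0,0,1]
    - [-0.45,-0.05,-0.75,0,0,0,1]
    - [-0.7,-0.1,-0.75,0,0,0,1]
    - [-0.95,-0.19,-0.75,0,0,0,1]
    - [-0.95,-0.19,-0.75,0,0,0,1]
    - [-0.95,-0.19,-0.75,0,0,0,1]

```text
time_s: 35.85
tool_pos: [0.5703, -0.133, 0.2029]
tool_rot: [180.0, -0.0, 89.8]
force: [0.5, 1.8, -0.1]
grip_width: 0.0872
grasp_force: 0.0
```

Run:
```python
from h import *
viewer.read_camera("top");o=env.get_obs();print(o["tool_pos"],o["tool_rot"]); print(go([.5707,-.1657,.0405],90))
```

```text
[ 0.57114415 -0.13048404  0.20263521] [ 1.79969148e+02 -6.27278418e-02  9.00415224e+01]
[-0.177, -0.003, 0.81, 0.0, -0.001, 0.0]
```

Call:
apply_moves:
  grip_force: 15
  moves:
    - [-0.177,-0.003,0,0,0,0,1]
    - [-0.177,-0.003,0.1,0,0,0,1]
    - [-0.177,-0.003,0.3,0,0,0,1]
    - [-0.177,-0.003,0.5,0,0,0,1]
    - [-0.177,-0.003,0.65,0,0,0,1]
    - [-0.177,-0.003,0.75,0,0,0,1]
    - [-0.177,-0.003,0.79,0,0,0,1]
    - [-0.177,-0.003,0.79,0,0,0,1]
    - [-0.177,-0.003,0.79,0,0,0,1]

```text
time_s: 36.8
tool_pos: [0.5717, -0.1653, 0.0454]
tool_rot: [179.9, 0.0, 90.2]
force: [1.1, 0.8, 0.0]
grip_width: 0.087
grasp_force: 0.0
```

Lower 5 mm and close.

Call:
apply_moves:
  moves:
    - [0,0,0.023,0,0,0,1]
    - [0,0,0.023,0,0,0,0.4]
    - [0,0,0.023,0,0,0,0]
    - [0,0,0.023,0,0,0,0]
    - [0,0,0.023,0,0,0,0]
    - [0,0,0.023,0,0,0,0]
    - [0,0,0.023,0,0,0,0]
    - [0,0,0.023,0,0,0,0]
    - [0,0,0.023,0,0,0,0]

```text
time_s: 37.7
tool_pos: [0.5707, -0.1659, 0.04]
tool_rot: [180.0, -0.0, 90.1]
force: [1.1, 0.3, -0.4]
grip_width: 0.0322
grasp_force: 15.0
```

Call:
apply_moves:
  moves:
    - [0,0,-0.1,0,0,0,0]
    - [0,0,-0.25,0,0,0,0]
    - [0,0,-0.4,0,0,0,0]
    - [0.15,0.05,-0.4,0,0,0,0]
    - [0.35,0.12,-0.4,0,0,0,0]
    - [0.55,0.2,-0.4,0,0,0,0]
    - [0.7,0.249,-0.4,0,0,0,0]
    - [0.735,0.249,-0.4,0,0,0,0]
    - [0.735,0.249,-0.4,0,0,0,0]
    - [0.735,0.249,-0.25,0,0,0,0]
    - [0.735,0.249,-0.15,0,0,0,0]
    - [0.735,0.249,-0.1,0,0,0,0]
    - [0.735,0.249,-0.1,0,0,0,0]
    - [0.735,0.249,-0.1,0,0,0,0]

```text
time_s: 39.1
tool_pos: [0.6204, -0.02, 0.0608]
tool_rot: [179.9, 0.0, 90.0]
force: [0.4, -0.2, -0.0]
grip_width: 0.032
grasp_force: 15.0
```

Run:
```python
from h import *
viewer.read_camera("top");o=env.get_obs();print(o["tool_pos"],o["force"]); print(go([.6205,-.019,.052],90))
```

```text
[ 0.62082732 -0.01972436  0.06115408] [ 0.18212227 -0.68742897 -1.21638859]
[0.004, -0.002, 0.046, 0.001, 0.0, 0.001]
```

Call:
apply_moves:
  moves:
    - [0.004,-0.002,0.02,0,0,0,0]
    - [0.004,-0.002,0.035,0,0,0,0]
    - [0.004,-0.002,0.044,0,0,0,0]
    - [0.004,-0.002,0.044,0,0,0,0]
    - [0.004,-0.002,0.044,0,0,0,0]

```text
time_s: 39.65
tool_pos: [0.6201, -0.0178, 0.0518]
tool_rot: [180.0, -0.0, 90.1]
force: [-1.6, 0.4, 4.6]
grip_width: 0.0318
grasp_force: 15.0
```

Contact; release, rise and back off for a check.

Call:
apply_moves:
  moves:
    - [0,0,-0.002,0,0,0,0.4]
    - [0,0,-0.002,0,0,0,0.8]
    - [0,0,-0.002,0,0,0,1]
    - [0,0,-0.002,0,0,0,1]
    - [0,0,-0.002,0,0,0,1]
    - [0,0,-0.15,0,0,0,1]
    - [0,0,-0.35,0,0,0,1]
    - [0,0,-0.6,0,0,0,1]
    - [0,0,-0.75,0,0,0,1]
    - [-0.2,0,-0.75,0,0,0,1]
    - [-0.4,0,-0.75,0,0,0,1]
    - [-0.4,0,-0.75,0,0,0,1]
    - [-0.4,0,-0.75,0,0,0,1]

```text
time_s: 40.95
tool_pos: [0.6195, -0.0996, 0.2013]
tool_rot: [180.0, -0.0, 89.9]
force: [0.2, 0.8, -0.3]
grip_width: 0.0869
grasp_force: 0.0
```

Run:
```python
from h import *
cal,im=look([("dropper",.118),("yellow_coaster",.016),("pad",.016),("red_sherd",.024),("jar",.097),("blue_coaster",.016)],"w11")
o=env.get_obs();print(o["tool_pos"])
for P in [(.6098,.0597,.097),(.6098,.0597,.016),(.6205,-.0193,.118)]: print(P,w2p(cal,P)-[200,0])
cv2.imwrite("pics/w11c.png",cv2.resize(im[0:220,200:440,::-1],None,fx=3,fy=2.7))
```

```text
dropper 0.94 [319. 104.] [619.2, -19.4, 27.3, 27.1, 89.9] loc [619.9 -21.4]
yellow_coaster 0.92 [326. 118.] [620.0, -19.3, 54.6, 54.8, 89.9] loc [627.7 -31. ]
pad 0.86 [354.  63.] [669.4, 27.8, 52.2, 52.8, 7.3] loc [656.7  25.2]
red_sherd 0.84 [368.  58.] [668.4, 26.8, 28.0, 35.2, 28.3] loc [670.   28.7]
jar 0.66 [304.  17.] [608.0, 40.4, 33.5, 45.2, 89.9] loc [608.1  45.3]
blue_coaster 0.86 [316.  50.] [614.2, 46.8, 53.9, 26.7, 18.6] loc [616.8  37.5]
[ 0.62004872 -0.09675838  0.2009982 ]
(0.6098, 0.0597, 0.097) [106.19474809  -3.67099135]
(0.6098, 0.0597, 0.016) [109.1015074   26.65890011]
(0.6205, -0.0193, 0.118) [120.18285752 101.60169241]
```

View pics/w11c.png

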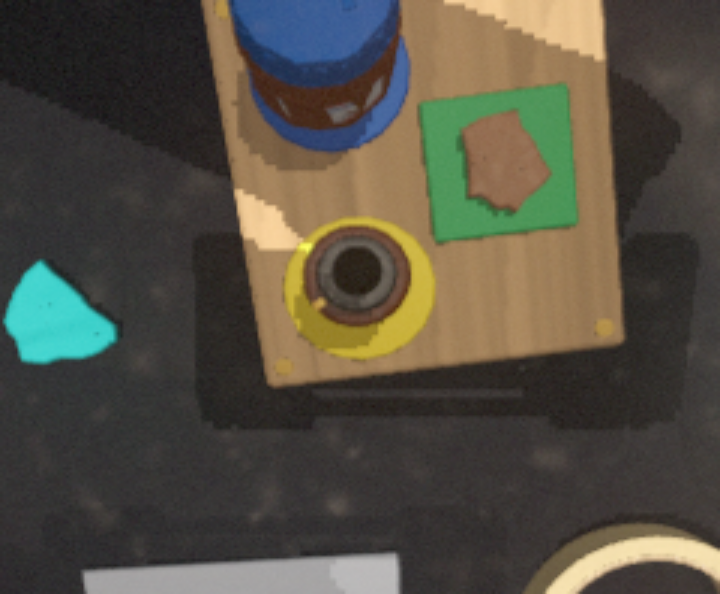

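Call:
apply_moves:
  moves:
    - [0.2,0,0,0,0,0,1]
    - [0.35,0,0,0,0,0,1]
    - [0.35,0,0,0,0,0,1]
    - [0.35,0,0,0,0,0,1]
    - [0.35,0,0,0,0,0,1]

```text
time_s: 41.8
tool_pos: [0.6196, -0.029, 0.2013]
tool_rot: [180.0, 0.0, 90.1]
force: [0.3, -0.4, 1.0]
grip_width: 0.0867
grasp_force: 0.0
```

Run:
```python
from h import *
cal,im=look([("jar",.097),("blue_coaster",.016)],"w12")
o=env.get_obs();print(o["tool_pos"])
a=np.linspace(0,2*np.pi,60)
d=im.copy()
for z,r,c in [(.097,.0225,(255,255,255)),(.016,.028,(255,0,0)),(.016,.0235,(0,255,0))]:
    pts=np.array([w2p(cal,(.6098+r*np.cos(t),.0597+r*np.sin(t),z)) for t in a]); pts=((pts-[240,20])*4)
    if z==.097: d=cv2.resize(im[20:160,240:440],None,fx=4,fy=4)
    cv2.polylines(d,[np.int32(pts)],True,c,1)
cv2.imwrite("pics/w12c.png",d[:,:,::-1])
```

```text
jar 0.57 [303.  89.] [608.2, 60.7, 43.7, 45.0, 44.1] loc [606.7  62.1]
blue_coaster 0.58 [323. 116.] [621.4, 44.2, 47.1, 15.2, 35.5] loc [624.2  40.8]
[ 0.61959446 -0.02939825  0.20131625]
```

View pics/w12c.png

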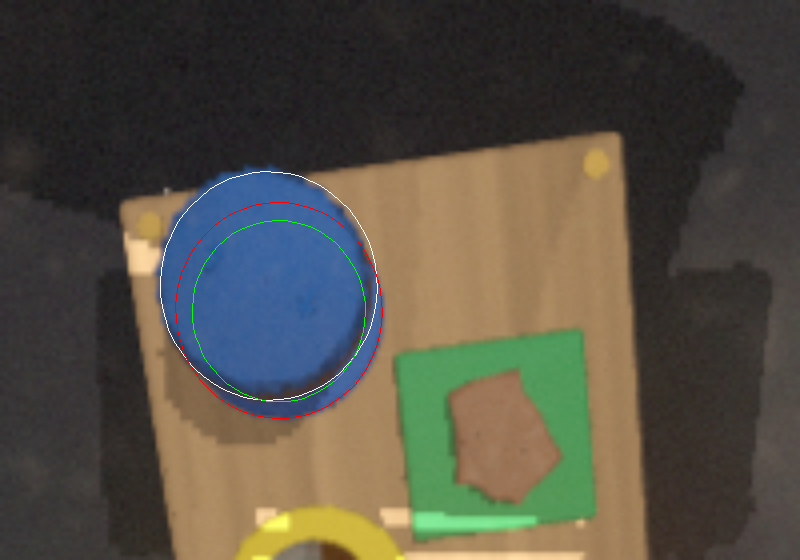

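Run:
```python
from h import *
im=viewer.read_camera("top");cv2.imwrite("pics/t9.png",cv2.resize(im[100:300,180:480,::-1],None,fx=2.6,fy=2.6))
```

```text
(no output)
```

View pics/t9.png

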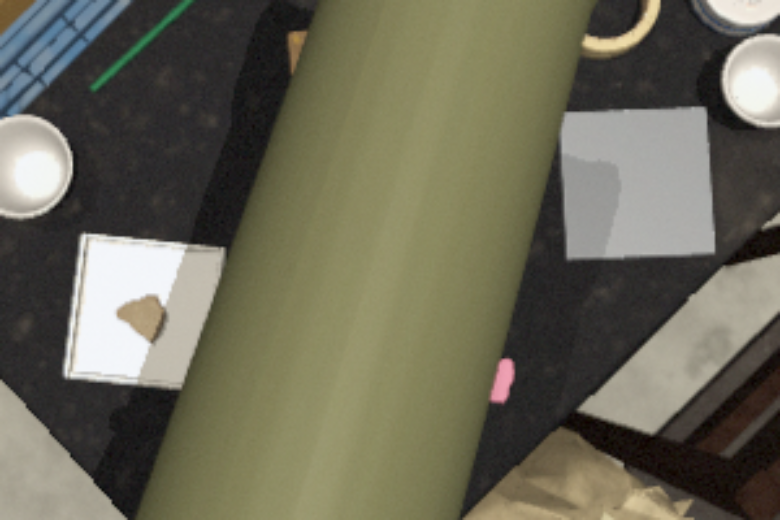

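The grey sherd lies flat in the middle of the tray (about pixel 145, 315), and the mat is empty. I'm handing the job in.

```bash
python3 -c "
from cell import env
print(env.sign_off())"
```

```text
the job is handed in; nothing more can be done
None
```

The job is done in the order asked and handed in at about 42 s: the grey sherd is flat in the tray, the red sherd is centred on the green pad, and both bottles stand on their own coasters, the jar about 2 mm off centre; no verdict came back.

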